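# Turn the circuit cards over into the test jig and lock them down

### The arm

A 6-joint arm with a two-finger parallel gripper is mounted at the origin on the work surface. World frame = base frame: x ahead of the robot, y to its left, z up, the work surface at z = 0. Lengths are in m, angles in degrees, forces in N, time in s.
With the tool pointing down it reaches from about 0.4 to 0.825 m from the base axis. Payload 7 kg.
Tool frame: the origin (TCP) lies midway between the tips of the shut fingers; the grasp point (between the pads) lies 19 mm behind it; z points along the fingers, y is the line along which they close (so a half turn about z gives the same grasp; the last joint's range is limited). The gripper opens to 88 mm and grips with 3 to 60 N. Pads are 19 mm wide; open, the fingers measure 130 mm over their backs; the gripper's body (78 mm by 193 mm) begins 47 mm behind the grasp point.
Start: joints at [-54.769, 20.546, 0.682, 0, -70.136, -16.507], TCP at [0.217, -0.639, 0.227] pointing down, gripper open.
Joint ranges: [-176.03, 176.03], [-82.01, 121.73], [-58.28, 71.71], [-173.87, 95.51], [-174.79, -0.11], [-173.66, 173.66]. Speed limits (degrees/s): [136.94, 136.94, 172.46, 180, 180, 180].

### API

Orientations are given as a 3x3 rotation matrix whose columns are the frame's x, y, z axes.
In Python, from rig import robot gives the robot as it stands. Calls block until the motion is done:
- robot.goto(position, orientation): joint-space move of the TCP to a pose.
- robot.servo_line(position, ori=None, speed=0.15): straight line of the TCP; ori=None keeps the orientation; speed is the mean speed in m/s.
- robot.movej(angles): joint-space move.
- robot.move_gripper(opening): opening from 0.0 (shut) to 1.0 (fully open); the grip force is fixed at half the most; returns when the fingers have stopped.
- robot.dwell(seconds).
- robot.ik(position, orientation): joint angles nearest the present ones, or None.
- robot.grab_frame(name): name is "scene" or "top" or "wrist"; returns (picture, depth): 400x640x3 uint8, red, green, blue; 400x640 float32, m along the optical axis (not along the pixel's ray), 0 where there is no reading.
- robot.camera_info(name): a dict with "vfov" (degrees; the focal length in pixels is half the picture's height over the tangent of half this angle, whatever the lens; pixels are square), "cx", "cy" (the principal point, pixels), "k1" (the pictures are not rectified: a ray, as slopes to the right and down, at radius r is drawn at 1 + k1 r^2 times it, then the intrinsics apply), "view" (4x4, takes a point from world to camera coordinates); the wrist camera has in their place "T_tool_cam" (4x4, takes a point from camera to tool coordinates, whose origin is the TCP and whose axes are the flange's). Camera axes: x right, y down, z forward; pixel columns grow to the right and rows downward; lengths in m; the calibration is good to about 2 mm. A picture is of the moment at which its call begins: read the wrist's pose just before it. camera_info takes no time and is no camera call.
A pose or a line that the arm cannot do raises robot.Unreachable and nothing moves.
- robot.job_done(): hands the job in; it is judged then, once.
Readings, each from a call of its own:
- robot.read_t(): time.
- robot.read_qpos(): joint angles.
- robot.read_qvel(): joint speeds.
- robot.read_effort(): joint torques, N m.
- robot.read_position(): TCP position.
- robot.read_tcp_rot(): TCP orientation.
- robot.read_force(): force on the tool from outside, world axes, zero at the start.
- robot.read_ft_torque(): the same for the moment, N m.
- robot.read_grip_width(): opening from 0.0 (shut) to 1.0 (fully open).
- robot.read_finger_force(): force on a finger pad.
Only numpy, scipy, OpenCV 4.12 (cv2) and the standard library are available. Lean on these libraries where they do the work, as an engineer would, in place of code of your own. Each camera call takes 0.05 s, during which the arm holds its last target. There are 200 camera calls.

### The job

Each circuit card on the blue tray lies component side down. Turn every card over and lay it flat, component side up, in the test jig bay of its own colour, and when all of them are in, turn all three hold-down knobs of the jig (an empty bay's too) clockwise to their end stops. The orange stand may be used to stand a card on end while changing grip; leave the mug and the multimeter where they are.

Things in the scene. Friction and masses are not known exactly. Their poses are not given: they have to be found in the camera images.
- tray: Flat blue foam-topped slab, 330 x 190 x 4 mm thick, fixed; the cards start on it. Origin under its centre; x along its 330 mm length, z up.
- card_red: Loose circuit card, red ends, 0.11 kg, may be absent: green board 50 (x) x 120 (y) x 6 mm (z), origin at its centre; z points out of the plain SOLDER side. On the component side (-z) a black heat sink, 34 x 40 mm, stands 12 mm proud at the middle; the rest is flat. Starts component side down, z up, origin 15 mm above the tray. Long edges bare; either end fits stand and bay.
- card_yellow: Loose circuit card, yellow ends, 0.11 kg, may be absent: green board 50 (x) x 120 (y) x 6 mm (z), origin at its centre; z points out of the plain SOLDER side. On the component side (-z) a black heat sink, 34 x 40 mm, stands 12 mm proud at the middle; the rest is flat. Starts component side down, z up, origin 15 mm above the tray. Long edges bare; either end fits stand and bay.
- card_blue: Loose circuit card, blue ends, 0.11 kg, may be absent: green board 50 (x) x 120 (y) x 6 mm (z), origin at its centre; z points out of the plain SOLDER side. On the component side (-z) a black heat sink, 34 x 40 mm, stands 12 mm proud at the middle; the rest is flat. Starts component side down, z up, origin 15 mm above the tray. Long edges bare; either end fits stand and bay.
- stand: Fixed card stand: black base 100 x 90 x 10 mm, two upright orange walls 80 mm long (x), 12 mm thick, with one slot between them 10 mm wide along x, open above and at both ends. A card can stand in it on one short end (it leans up to about 10 degrees). Origin under its centre, z up.
- slot (a point): Middle of the mouth of the slot in the stand, 35 mm above the table; the slot is 25 mm deep (its floor 10 mm above the table). Axes as the stand.
- jig: Fixed test jig, base 290 (x) x 235 (y) x 8 mm; z up; origin on the table midway along x, 25 mm in -y of the base middle. Three bays 90 mm apart along x (red, yellow, blue), each for a card lying along y. Card ends rest on two grey rails, top 28 mm high, 42 to 58 mm either side of the middle; between them fingers have room. Stops 5 mm above the rails leave 4 mm play each way. Knob at each +y end.
- bay_red (a point): Where the origin of the red card comes to lie when it rests in the red bay, 31 mm above the table. Axes as the jig (card along y, either way round).
- bay_yellow (a point): Where the origin of the yellow card comes to lie when it rests in the yellow bay, 31 mm above the table. Axes as the jig (card along y, either way round).
- bay_blue (a point): Where the origin of the blue card comes to lie when it rests in the blue bay, 31 mm above the table. Axes as the jig (card along y, either way round).
- knob_red (a joint): Captive hold-down knob of the red bay, rad: 0 = open stop, steel tongue along jig +x, clear of the bay; grows clockwise seen from above; 1.57 = end stop, tongue along jig -y over the card end. Starts at 0.1 to 0.3. Friction about 0.04 N m; stays where left.
- grip_red (a point): On the axis of the red knob, 60 mm above the table, 90 mm in jig +y from the bay middle. Grip: an upright bar 42 mm long, 12 mm wide, 42 to 68 mm above the table. Bar and tongue (12 mm wide, reaching 46 mm from the axis, 3 mm above a seated card) lie along the x of this frame, which turns with the knob.
- knob_yellow (a joint): Captive hold-down knob of the yellow bay, rad: 0 = open stop, steel tongue along jig +x, clear of the bay; grows clockwise seen from above; 1.57 = end stop, tongue along jig -y over the card end. Starts at 0.1 to 0.3. Friction about 0.04 N m; stays where left.
- grip_yellow (a point): On the axis of the yellow knob, 60 mm above the table, 90 mm in jig +y from the bay middle. Grip: an upright bar 42 mm long, 12 mm wide, 42 to 68 mm above the table. Bar and tongue (12 mm wide, reaching 46 mm from the axis, 3 mm above a seated card) lie along the x of this frame, which turns with the knob.
- knob_blue (a joint): Captive hold-down knob of the blue bay, rad: 0 = open stop, steel tongue along jig +x, clear of the bay; grows clockwise seen from above; 1.57 = end stop, tongue along jig -y over the card end. Starts at 0.1 to 0.3. Friction about 0.04 N m; stays where left.
- grip_blue (a point): On the axis of the blue knob, 60 mm above the table, 90 mm in jig +y from the bay middle. Grip: an upright bar 42 mm long, 12 mm wide, 42 to 68 mm above the table. Bar and tongue (12 mm wide, reaching 46 mm from the axis, 3 mm above a seated card) lie along the x of this frame, which turns with the knob.
- mug: Bystander: white mug, 76 mm wide, 80 mm high, standing. Origin at the centre of its foot.
- meter: Bystander: yellow multimeter 75 x 140 x 34 mm lying on its back. Origin under its centre.

How it is judged (in metres and radians):
On the way, in this order (a step that is already met when the one before it is completed fails the run):
1. every card present lies component side up in the bay of its colour, the knobs still open (horizontal distance between card_red and bay_red below 0.01 m and z of card_red in the frame of bay_red between -0.006 and 0.006 m and angle between each of card_red, card_yellow, card_blue's own z axis and vertical above 3 rad and angle between the y axis of each of card_red, card_yellow, card_blue and the y axis of jig, either way round below 0.15 rad and horizontal distance between card_yellow and bay_yellow below 0.01 m and z of card_yellow in the frame of bay_yellow between -0.006 and 0.006 m and horizontal distance between card_blue and bay_blue below 0.01 m and z of card_blue in the frame of bay_blue between -0.006 and 0.006 m and value of joint each of knob_red, knob_yellow, knob_blue below 0.8 rad), for 0.2 s.
2. all three knobs are turned clockwise to their end stops (value of joint each of knob_red, knob_yellow, knob_blue above 1.45 rad), for 0.2 s.
At the end, for the whole second after the job is handed in: Every card present lies at rest component side up in the bay of its colour (within 10 mm, 6 mm in height, about 8 degrees), and all three knobs read over 1.45 rad of 1.57 (all of step 2 and horizontal distance between card_red and bay_red below 0.01 m and z of card_red in the frame of bay_red between -0.006 and 0.006 m and angle between each of card_red, card_yellow, card_blue's own z axis and vertical above 3 rad and angle between the y axis of each of card_red, card_yellow, card_blue and the y axis of jig, either way round below 0.15 rad and horizontal distance between card_yellow and bay_yellow below 0.01 m and z of card_yellow in the frame of bay_yellow between -0.006 and 0.006 m and horizontal distance between card_blue and bay_blue below 0.01 m and z of card_blue in the frame of bay_blue between -0.006 and 0.006 m and linear speed of each of card_red, card_yellow, card_blue below 0.03 m/s); the robot touches nothing.
It fails at once if the mug is moved more than 3 cm (distance of mug from where it was at the start of the episode above 0.03 m).
It fails at once if the meter is moved more than 3 cm (distance of meter from where it was at the start of the episode above 0.03 m).
Of card_red, card_yellow, card_blue only 2 to 3 are there at a start; the rules pass over those that are not, and their reading is None.
At some moment in a run one of card_red, card_yellow, card_blue may be knocked a few centimetres aside while the robot is not near it.
Once in a run the grip may slacken for a moment while it holds something.
It also fails if it takes over 210 s, if anything falls off the work surface, if the arm or the gripper's body presses on something with over 40 N, if the wrist force passes 120 N, or if a joint passes its speed limit or range.

## Working session

There is one attempt and no reset: what is moved stays moved. The work goes in short steps, each a Python script; the robot and the scene stay as the last script left them, time stands still between calls to the robot, and variables do not carry over. Pictures are saved under pics/ and viewed, at most 14 in all, crops included, and the job is handed in when it is done.

```bash
ls; mkdir -p pics
python3 - <<'E'
from rig import robot
import cv2,numpy as np
for n in ("scene","top"):
    p,d=robot.grab_frame(n); cv2.imwrite(f"pics/{n}0.png",p[:,:,::-1]); np.savez(f"{n}0.npz",p=p,d=d)
    print(n,robot.camera_info(n))
print(robot.camera_info("wrist"),robot.read_t(),robot.read_tcp_rot(),robot.read_grip_width())
E
```

```text
pics
scene {'vfov': 55.589768487154466, 'cx': 321.06522918511087, 'cy': 197.6301474005287, 'k1': 0.01988376624471935, 'view': array([[-0.30682463,  0.95154989,  0.0202844 ,  0.1447    ],
       [ 0.64005589,  0.22206388, -0.73553796, -0.31205559],
       [-0.70440549, -0.21269801, -0.67717978,  1.38656571],
       [ 0.        ,  0.        ,  0.        ,  1.        ]])}
top {'vfov': 52.619242364606976, 'cx': 315.23515092016135, 'cy': 202.211845748101, 'k1': 0.004405432414236414, 'view': array([[-0.02499353, -0.99965088, -0.00857017,  0.02473747],
       [-0.98391727,  0.02611508, -0.17670542,  0.5703837 ],
       [ 0.17686754,  0.00401585, -0.98422647,  0.86525549],
       [ 0.        ,  0.        ,  0.        ,  1.        ]])}
{'vfov': 64.07765217317477, 'cx': 318.67554828314655, 'cy': 194.11823161350333, 'k1': -0.03687946591062918, 'T_tool_cam': array([[-3.51857533e-04, -9.65765875e-01, -2.59415017e-01,
         6.87185647e-02],
       [ 9.99999801e-01, -2.04129635e-04, -5.96403515e-04,
         8.48863839e-04],
       [ 5.23031869e-04, -2.59415175e-01,  9.65765755e-01,
        -1.58571355e-01],
       [ 0.00000000e+00,  0.00000000e+00,  0.00000000e+00,
         1.00000000e+00]])} 0.1 [[-9.47107412e-01 -3.20916168e-01 -6.02434065e-04]
 [-3.20916695e-01  9.47106553e-01  1.28563432e-03]
 [ 1.57988409e-04  1.41096495e-03 -9.99998992e-01]] 1.0013360950461458
```

View pics/top0.png

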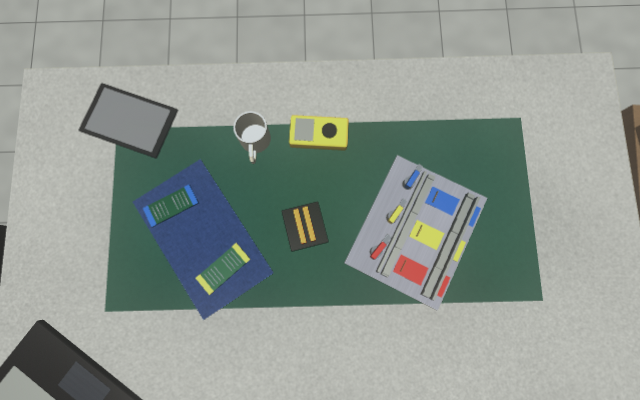

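View pics/scene0.png

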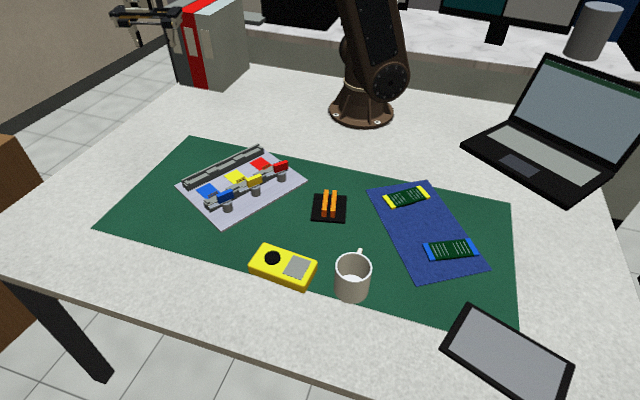

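The top view shows two cards, blue at (170,206) and yellow at (222,268), with no red card. The stand is at (305,226) with its slot roughly along world x. The jig is near (417,232), knobs on its left side at (412,178), (396,213) and (379,248). The mug is at (250,130) and the meter at (319,131).

```bash
cat > h.py <<'E'
from rig import robot
import numpy as np, cv2
def K(ci):
    f=200/np.tan(np.radians(ci['vfov']/2)); return np.array([[f,0,ci['cx']],[0,f,ci['cy']],[0,0,1.]]),np.array([ci['k1'],0,0,0.])
def cloud(name,save=None):
    "picture and per-pixel world points (nan where no depth)"
    ci=robot.camera_info(name)
    if name=='wrist':
        T=np.eye(4);T[:3,:3]=robot.read_tcp_rot();T[:3,3]=robot.read_position();T=T@ci['T_tool_cam']
    else: T=np.linalg.inv(ci['view'])
    p,d=robot.grab_frame(name)
    if save: cv2.imwrite(f"pics/{save}.png",p[:,:,::-1])
    k,c=K(ci); v,u=np.mgrid[:400,:640]
    n=cv2.undistortPoints(np.stack([u,v],-1).reshape(-1,1,2).astype(float),k,c).reshape(400,640,2)
    X=np.dstack([n,np.ones((400,640))])*d[...,None]; X[d<=0]=np.nan
    return p,X@T[:3,:3].T+T[:3,3]
def rect(P):
    "centre, long-axis angle deg, (long,short) of xy points, mm-accurate"
    (c,s,a)=cv2.minAreaRect((P[:,:2]*1000).astype(np.float32))
    if s[0]<s[1]: s=s[::-1];a+=90
    return np.array(c)/1000,(a+90)%180-90,np.array(s)
def comps(m,mn=20):
    n,l,st,_=cv2.connectedComponentsWithStats(m.astype(np.uint8))
    return [l==i for i in range(1,n) if st[i,4]>=mn]
E
python3 - <<'E'
from h import *
p,X=cloud('top'); z=X[...,2]; w=(X[...,0]>.2)&(X[...,0]<.9)&(abs(X[...,1])<.6)
hsv=cv2.cvtColor(p,cv2.COLOR_RGB2HSV)
for lo,hi in ((.013,.06),(.03,.1),(.045,.1)):
  print(lo)
  for m in comps(w&(z>lo)&(z<hi)):
    P=X[m]; print(rect(P),np.round(np.percentile(P[:,2],[5,50,95]),4),m.sum(),np.argwhere(m).mean(0).round()[::-1],np.median(hsv[m],0))
m=w&(hsv[...,0]>100)&(hsv[...,0]<125)&(hsv[...,1]>130)&(z<.012)
for c in comps(m,500): print('tray',rect(X[c]),np.median(X[c][:,2]))
E
```

```text
0.013
(array([ 0.74709772, -0.00229092]), 84.86470031738281, array([139.99610901,  75.59064484])) [0.0248 0.0339 0.0395] 1838 [319. 132.] [ 32. 138. 196.]
(array([0.76281384, 0.16149283]), -69.28231048583984, array([67.04550934, 29.48707008])) [0.0155 0.0373 0.0574] 236 [248. 123.] [30. 23. 92.]
(array([0.71205969, 0.14032899]), -29.375831604003906, array([87.87785339, 21.92443848])) [0.0166 0.0362 0.0577] 195 [260. 147.] [33. 26. 87.]
(array([0.71364172, 0.17475623]), 55.65401840209961, array([27.38402748,  2.83474493])) [0.0198 0.0418 0.0572] 33 [245. 146.] [ 30.  26. 103.]
(array([ 0.6441344, -0.2297401]), -36.07183837890625, array([23.56519127, 11.25849819])) [0.0393 0.0419 0.0448] 38 [418. 168.] [102.  21. 149.]
(array([ 0.53153461, -0.17817459]), -28.372303009033203, array([259.97372437,  28.89669418])) [0.0173 0.0325 0.0425] 470 [399. 224.] [ 55.   10.5 160. ]
(array([ 0.51873822, -0.20311032]), -28.402267456054688, array([260.612854  ,  16.67336655])) [0.0198 0.0287 0.0346] 892 [408. 226.] [ 50.  11. 165.]
(array([ 0.61115704, -0.20607307]), -38.05820846557617, array([29.0924
[... 3922 characters left out ...]
ay([0.73108551, 0.14710117]), 29.0783748626709, array([102.0098877 ,  75.08396912])) [0.0471 0.0687 0.0808] 580 [251. 132.] [ 34.  22. 105.]
(array([ 0.6161875, -0.2099959]), -35.1481819152832, array([42.3937645 , 11.94157028])) [0.054  0.0674 0.07  ] 116 [412. 179.] [109.  162.  186.5]
(array([ 0.54026672, -0.16998537]), -37.06604766845703, array([49.49613953, 11.96634579])) [0.0511 0.0678 0.0702] 121 [395. 214.] [ 31. 134. 207.]
(array([ 0.45778802, -0.12463569]), -41.90398025512695, array([40.95724487, 11.90362835])) [0.0558 0.0675 0.0705] 120 [378. 251.] [  2.  154.  196.5]
tray (array([0.54646094, 0.28385037]), 32.85856628417969, array([156.58413696, 145.02307129])) 0.003674687420845868
```

```bash
cat >> h.py <<'E'
def u2(deg): a=np.radians(deg); return np.array([np.cos(a),np.sin(a),0.])
Z=np.array([0,0,1.])
def tool(down,xdir,phi):
    "tool z = down*cos - xdir*sin (leaning toward xdir by phi deg), x = xdir*cos + down*sin"
    c,s=np.cos(np.radians(phi)),np.sin(np.radians(phi))
    z=down*c-xdir*s; x=xdir*c+down*s
    return np.column_stack([x,np.cross(z,x),z])
JA=-28.35; jx,jy=u2(JA),u2(JA+90)
BAY={'yellow':np.array([.4950,-.2470,.031])}
BAY['red']=BAY['yellow']-.09*jx; BAY['blue']=BAY['yellow']+.09*jx
SA=12.75; SL=np.array([.5224,.0367,.035]); n=u2(SA+90)
E
python3 - <<'E'
from h import *
np.set_printoptions(precision=0,suppress=True)
def t(l,p,R): print(l,robot.ik(p,R))
for phi in (0,15,30,45):
    for sg in (1,-1):   # approach direction sg*n, xdir up
        R=tool(sg*n,Z,phi); g=SL+[0,0,.05]
        t(('stand',phi,'+n'if sg>0 else'-n'),g+.019*R[:,2],R)
        t(('   high',phi),g+.019*R[:,2]+[0,0,.1],R)
    for nm,c,a in (('yel',[.429,.224,.019],-49.5),('blu',[.578,.35,.019],-62.3)):
        for k in (0,180): R=tool(-Z,u2(a+k),phi); t((nm,phi,k),np.array(c)+.01*R[:,2],R)
    for nm in ('yellow','blue'):
        for k in (1,-1): R=tool(-Z,k*jy,phi); t(('bay',nm,phi,k),BAY[nm]+.014*R[:,2],R)
E
```

```text
('stand', 0, '+n') [ -20.   55.    7.  -64. -111. -127.]
('   high', 0) [ -21.   46.    6.  -67. -115. -135.]
('stand', 0, '-n') [ 53.  53. -43.  50. -86. -95.]
('   high', 0) [ 53.  43. -45.  49. -92. -88.]
('yel', 0, 0) [ 51.  18. -38.   0. -34. -10.]
('yel', 0, 180) [ 51.  18. -38.   0. -34. 170.]
('blu', 0, 0) [ 48.  32. -13.   0. -46. -20.]
('blu', 0, 180) [ 48.  32. -13.   0. -46. 160.]
('bay', 'yellow', 0, 1) [ -6.  22. -29.   0. -39. 158.]
('bay', 'yellow', 0, -1) [ -6.  22. -29.   0. -39. -22.]
('bay', 'blue', 0, 1) [ -9.  29. -17.   0. -44. 161.]
('bay', 'blue', 0, -1) [ -9.  29. -17.   0. -44. -19.]
('stand', 15, '+n') [ -18.   46.    3.  -58. -100. -130.]
('   high', 15) [ -18.   38.    4.  -59. -106. -138.]
('stand', 15, '-n') [ 52.  43. -46.  50. -76. -89.]
('   high', 15) [ 53.  33. -44.  48. -83. -81.]
('yel', 15, 0) [ 38.  21. -26. -21. -46.  18.]
('yel', 15, 180) [ 60.  18. -51.  30. -30. 134.]
('blu', 15, 0) [ 39.  32.  -5. -19. -51.   1.]
('blu', 15, 180) [ 54.  33. -19.  19. -46. 139.]
('bay', 'yellow', 15, 1) [  2.  24. -36.  21. -40. 133.]
('bay', 'yellow', 15,
[... 707 characters left out ...]
33. -51. 123.]
('bay', 'blue', 30, -1) [-29.  33.  -2. -35. -60.  20.]
('stand', 45, '+n') [  -7.   30.   -6.  -43.  -77. -141.]
('   high', 45) [  -7.   23.   -2.  -42.  -85. -149.]
('stand', 45, '-n') [ 45.  26. -47.  46. -56. -72.]
('   high', 45) [ 47.  18. -41.  40. -66. -62.]
('yel', 45, 0) [ 16.  34. -10. -42. -73.  47.]
('yel', 45, 180) [ 71.  28. -57.  56. -48.  96.]
('blu', 45, 0) [ 20.  41.   7. -48. -71.  30.]
('blu', 45, 180) [ 63.  43. -21.  40. -63. 114.]
('bay', 'yellow', 45, 1) [ 12.  35. -38.  40. -58. 106.]
('bay', 'yellow', 45, -1) [-40.  34.  -7. -48. -69.  37.]
('bay', 'blue', 45, 1) [  7.  40. -27.  42. -61. 112.]
('bay', 'blue', 45, -1) [-38.  39.   4. -47. -72.  32.]
```

Run:
```python
from h import *
t0=robot.read_t()
def show(lab,X,m,mn=150):
    for c in comps(m,mn):
        P=X[c]; r=rect(P); print(lab,r[0].round(4),round(r[1],2),r[2].round(1),np.median(P[:,2]).round(4),len(P))
for xd,l in ((-jy,'jig-'),(jy,'jig+')):
    robot.goto(BAY['yellow']+[0,0,.17]+.0*jy,tool(-Z,xd,0)); p,X=cloud('wrist',l)
    show(l,X,(X[...,2]>.055)&(X[...,2]<.09)); show(l+'stops',X,(X[...,2]>.031)&(X[...,2]<.037),400)
for xd,l in ((n,'st+'),(-n,'st-')):
    robot.goto(SL+[0,0,.12],tool(-Z,xd,0)); p,X=cloud('wrist',l)
    show(l,X,(X[...,2]>.03)&(X[...,2]<.045)&(abs(X[...,1]-.037)<.06)&(abs(X[...,0]-.522)<.07))
for c,xd in (([.429,.224],u2(-49.5)),([.429,.224],u2(130.5)),([.578,.35],u2(-62.3))):
    robot.goto([*c,.16],tool(-Z,xd,0)); p,X=cloud('wrist','card')
    show('card',X,(X[...,2]>.013)&(X[...,2]<.035)&(X[...,1]>.1)&(X[...,0]<.65),1500)
print(robot.read_t()-t0)
```

```text
jig-stops [ 0.4648 -0.3034] -28.34 [260.5   6.2] 0.0334 1698
jig-stops [ 0.5128 -0.3098] -28.61 [32.3 15.1] 0.0335 510
jig-stops [ 0.4333 -0.2668] -28.11 [31.7 15.1] 0.0336 507
jig-stops [ 0.5603 -0.2216] -28.12 [32.2 16.8] 0.0334 448
jig-stops [ 0.4808 -0.1788] -28.15 [31.8 17. ] 0.0334 440
jig-stops [ 0.5287 -0.1857] -28.38 [182.2   7.6] 0.0334 979
jig+ [ 0.4605 -0.123 ] -40.97 [41.7 12.5] 0.0682 699
jig+ [ 0.5391 -0.165 ] -37.26 [42.2 12.4] 0.0682 729
jig+ [ 0.6184 -0.208 ] -36.52 [41.8 12.2] 0.0681 735
jig+stops [ 0.5281 -0.1853] -28.4 [260.8   5.3] 0.0334 1563
jig+stops [ 0.4802 -0.1791] -28.52 [31.9 15.9] 0.0335 539
jig+stops [ 0.5596 -0.222 ] -28.26 [32.2 15.9] 0.0336 543
jig+stops [ 0.4324 -0.2669] -28.34 [33.5 16.5] 0.0336 442
jig+stops [ 0.5124 -0.3101] -27.58 [31.6 16.6] 0.0336 443
jig+stops [ 0.4646 -0.3033] -28.28 [181.6   7.1] 0.0335 966
st+ [0.522  0.0499] 12.62 [79.8 12.4] 0.0354 1298
st+ [0.5268 0.0288] 12.71 [79.3 12. ] 0.0355 1220
st- [0.5273 0.0286] 13.78 [79.8 12.5] 0.0354 1247
st- [0.5223 0.0502] 12.58 [79.6 12.4] 0.0354 1226
card [0.5836 0.3444] -62.17 [103.7  52.1] 0.0223 5390
card [0.4305 0.2278] -49.97 [120.7  50.5] 0.0226 6476
card [0.5794 0.3526] -63.32 [120.2  52.5] 0.0223 5445
card [0.4306 0.2268] -49.77 [119.3  50.1] 0.0226 6464
card [0.3881 0.2096] -50.26 [121.   53.2] 0.0225 6947
card [0.5795 0.353 ] -63.08 [120.6  50.3] 0.0225 6465
14.799999999999999
```

View pics/jig-.png

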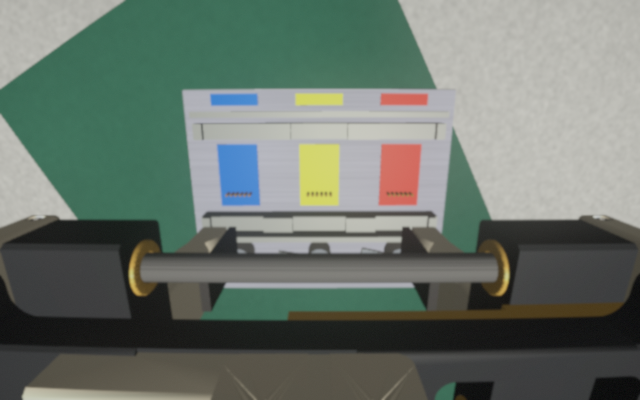

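```bash
cat >> h.py <<'E'
BAY={'yellow':np.array([.4965,-.2443,.031])}
BAY['red']=BAY['yellow']-.09*jx; BAY['blue']=BAY['yellow']+.09*jx
SL=np.array([.5246,.0394,.035])
def T(R,p): M=np.eye(4);M[:3,:3]=R;M[:3,3]=p;return M
def Tcard(c,y,z): y=y/np.linalg.norm(y); z=z-y*(z@y); z=z/np.linalg.norm(z); return T(np.column_stack([np.cross(y,z),y,z]),c)
def Ttool(): return T(robot.read_tcp_rot(),robot.read_position())
def go(M,line=None):
    if line: robot.servo_line(M[:3,3],M[:3,:3],speed=line)
    else: robot.goto(M[:3,3],M[:3,:3])
def up(M,d): M=M.copy(); M[2,3]+=d; return M
def look_card(xy,ang):
    robot.goto([*xy,.16],tool(-Z,u2(ang),0)); p,X=cloud('wrist')
    m=(X[...,2]>.013)&(X[...,2]<.035)
    best=[rect(X[c]) for c in comps(m,3000)]
    return min(best,key=lambda r:np.hypot(*(r[0]-xy)))
E
python3 - <<'E'
from h import *
t0=robot.read_t()
r=look_card([.388,.21],-50.3); print(r)
c=np.array([*r[0],.019]); y=u2(r[1]); 
C=Tcard(c,y,Z); R=tool(-Z,y,20)
G=T(R,c+.013*y+.009*R[:,2])
robot.move_gripper(.8); go(up(G,.06)); go(G,.08); robot.move_gripper(.3)
print('w',robot.read_grip_width(),robot.read_finger_force())
Ttc=np.linalg.inv(Ttool())@C; np.save('ttc.npy',Ttc)
go(up(G,.12),.15); print('w',robot.read_grip_width())
S=Tcard([*SL[:2],.072],Z,n); np.save('S.npy',S)
go(up(S,.10)@np.linalg.inv(Ttc))
print('w',robot.read_grip_width(),robot.read_force(),robot.read_t()-t0)
p,X=cloud('wrist','held1'); p,X=cloud('top','top1'); p,X=cloud('scene','scene1')
E
python3 -c "
import cv2,numpy as np
a=[cv2.imread(f'pics/{k}1.png') for k in ('held','scene')]
cv2.imwrite('pics/a1.png',np.hstack([cv2.resize(a[0],(400,250)),cv2.resize(a[1][100:300,200:520],(400,250))]))"
```

```text
(array([0.3880498 , 0.20988153]), -50.49776840209961, array([119.91616058,  50.2399292 ]))
w 0.5637586459659853 29.990972578525543
w 0.5663045114399887
w 0.5627697533459849 [ 0.1407359   0.03377652 -0.87438524] 6.0
```

View pics/a1.png

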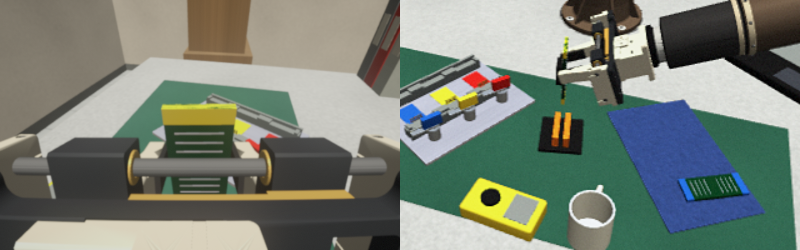

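The left half shows the yellow card held centred, its yellow end up at about (200,115). In the right half it hangs upright above the stand. I'll verify its pose in the hand, then insert it.

```bash
cat >> h.py <<'E'
def held(Ttc):
    "check: visible points of the held card in its supposed frame"
    Tc=Ttool()@Ttc; p,X=cloud('wrist'); Q=(X-Tc[:3,3])@Tc[:3,:3]
    m=(abs(Q[...,0])<.035)&(Q[...,1]>.025)&(Q[...,1]<.08)&(abs(Q[...,2])<.025)
    c=max(comps(m),key=lambda a:a.sum()); P=Q[c]; s=np.polyfit(P[:,1],P[:,2],1)
    print('held x',np.percentile(P[:,0],[1,99]).round(4),'ymax',P[:,1].max().round(4),'z at0',s[1].round(4),'slope deg',np.degrees(np.arctan(s[0])).round(1),len(P))
    return P
def insert(Tc0,Ttc,zend,step=.006):
    "lower card from pose to zend (card centre), stopping on force"
    inv=np.linalg.inv(Ttc); f0=robot.read_force()[2]; z=Tc0[2,3]
    while z>zend+1e-4:
        z=max(zend,z-step); M=Tc0.copy(); M[2,3]=z; go(M@inv,.04)
        f=robot.read_force()[2]-f0
        if f>6: print('contact z',z,f); return z
    return z
E
python3 - <<'E'
from h import *
Ttc=np.load('ttc.npy'); S=np.load('S.npy'); held(Ttc)
inv=np.linalg.inv(Ttc)
go(up(S,.03)@inv,.1)
z=insert(up(S,.03),Ttc,.071); print(z,robot.read_force(),robot.read_grip_width(),robot.read_t())
E
```

```text
held x [-0.0257  0.0234] ymax 0.0621 z at0 0.0054 slope deg -2.0 8005
0.071 [ 0.31546537  0.35732264 -1.30964011] 0.5584392013909834 23.75
```

```bash
cat >> h.py <<'E'
def retreatA():
    M=Ttool(); robot.move_gripper(.8); B=M.copy(); B[:3,3]-=.12*M[:3,2]; go(B,.15); go(up(B,.12),.3)
    robot.goto(SL+[0,0,.27],tool(-Z,n,0))
RB=tool(n,Z,20)
def lookB(save=None):
    "pre-grasp on component side, measure standing card -> Tcard"
    g=np.array([*SL[:2],.080]); M=T(RB,g+.019*RB[:,2]-.13*RB[:,2])
    go(up(M,.15)); go(M,.2)
    p,X=cloud('wrist',save); F=T(np.column_stack([np.cross(Z,n),Z,n]),[*SL[:2],.07]); Q=(X-F[:3,3])@F[:3,:3]
    m=(abs(Q[...,0])<.04)&(Q[...,1]>.025)&(Q[...,1]<.075)&(abs(Q[...,2])<.035)
    c=max(comps(m),key=lambda a:a.sum()); P=Q[c]; s=np.polyfit(P[:,1],P[:,2],1)
    a=np.arctan(s[0]); mid=s[1]+.003/np.cos(a)    # board face is 3 mm to -z of origin plane
    x=np.percentile(P[:,0],[.5,99.5]); print('stand card x',x.round(4),'ymax',P[:,1].max().round(4),'mid z',mid.round(4),'lean',np.degrees(a).round(2),len(P))
    ax=Z*np.cos(a)+n*np.sin(a); top=P[:,1].max()
    c=F[:3,3]+n*mid+F[:3,0]*x.mean()
    return Tcard(c,ax,n)
E
python3 - <<'E'
from h import *
retreatA(); C=lookB('B1'); np.save('C.npy',C); print(C.round(3),robot.read_t())
E
```

```text
stand card x [-0.0252  0.0244] ymax 0.0601 mid z -0.0105 lean -5.9 2530
[[-0.975  0.023 -0.22   0.527]
 [-0.221 -0.1    0.97   0.029]
 [ 0.     0.995  0.103  0.07 ]
 [ 0.     0.     0.     1.   ]] 34.7917
```

View pics/B1.png

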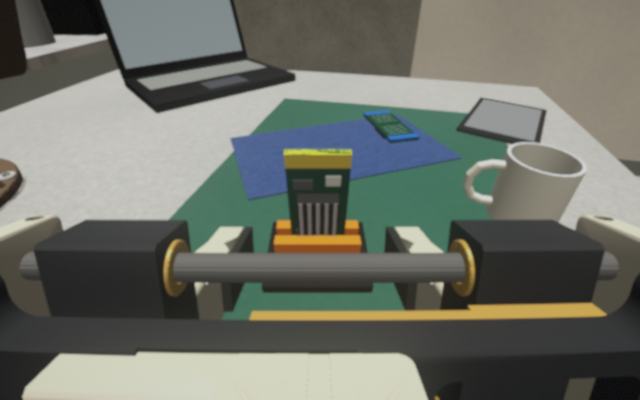

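The yellow card stands in the slot, top edge at (318,157), heat sink facing the gripper and leaning about 6° towards it. Now I'll regrip it and carry it to the bay.

```bash
cat >> h.py <<'E'
def gripB(C,col,s=.010,tip=.016):
    M=Ttool(); M[:3,3]=C[:3,3]+s*C[:3,1]+tip*RB[:,2]; M[:3,:3]=RB
    go(M,.1); robot.move_gripper(.3); print('w',robot.read_grip_width(),robot.read_finger_force())
    Ttc=np.linalg.inv(Ttool())@C; np.save('ttc.npy',Ttc)
    go(up(Ttool(),.14),.12); P=held(Ttc)
    return Ttc
def bay(col,z=.031): return Tcard([*BAY[col][:2],z],-jy,-Z)
E
python3 - <<'E'
from h import *
C=np.load('C.npy'); Ttc=gripB(C,'yellow')
go(bay('yellow',.14)@np.linalg.inv(Ttc)); print(robot.read_grip_width(),robot.read_t())
held(Ttc); cloud('wrist','held2'); cloud('scene','scene2'); cloud('top','top2')
E
python3 -c "
import cv2,numpy as np
a=[cv2.imread(f'pics/{k}2.png') for k in ('held','scene')]
cv2.imwrite('pics/a2.png',np.hstack([cv2.resize(a[0],(400,250)),cv2.resize(a[1][60:260,100:420],(400,250))]))"
```

```text
w 0.5616166097034958 29.974164962768555
held x [-0.0258  0.0234] ymax 0.0609 z at0 -0.0031 slope deg 0.5 8336
0.5634133072010249 40.2417
held x [-0.0248  0.0245] ymax 0.0593 z at0 -0.0043 slope deg 0.6 8109
```

View pics/a2.png

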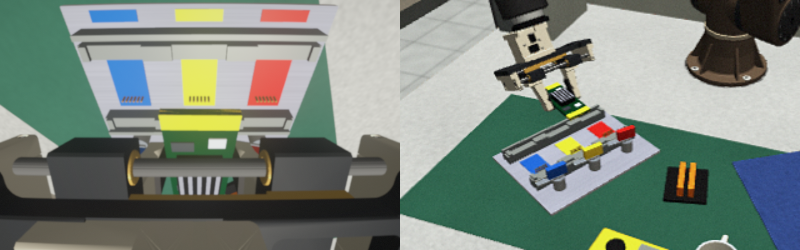

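The yellow card is held component side up over the jig, its end strip at (200,122) in the left view, and its pose matches the model within about 1 mm. Lowering it into the bay now.

```bash
cat >> h.py <<'E'
def place(col,Ttc):
    inv=np.linalg.inv(Ttc); go(bay(col,.06)@inv,.12)
    z=insert(bay(col,.06),Ttc,.032,.007); print('z',z,robot.read_force())
    robot.move_gripper(.74); go(up(Ttool(),.12),.12)
def check(col):
    p,X=cloud('wrist'); q=(X-BAY[col])@np.column_stack([jx,jy,Z])
    m=(abs(q[...,0])<.04)&(abs(q[...,1])<.07)&(q[...,2]>-.001)&(q[...,2]<.02)&(p.max(-1)<400)
    for c in comps(m,600):
        P=q[c]; r=rect(P); print(col,'rel bay',r[0].round(4),round(r[1],1),r[2].round(1),np.median(P[:,2]).round(4),len(P))
E
python3 - <<'E'
from h import *
Ttc=np.load('ttc.npy'); place('yellow',Ttc)
robot.goto(BAY['yellow']+[0,0,.17],tool(-Z,-jy,0)); check('yellow'); cloud('wrist','bay1'); print(robot.read_t())
E
```

```text
z 0.032 [ 0.26161705 -1.5281796   2.56601815]
yellow rel bay [-0.0002  0.0058] -90.0 [128.3  79.1] 0.0039 5937
44.9667
```

View pics/bay1.png

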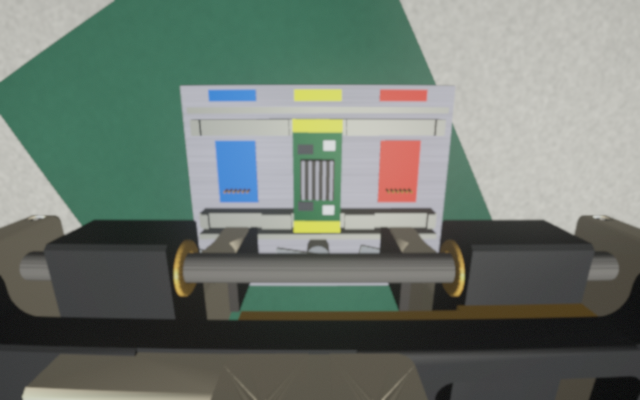

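The yellow card (column 317, rows 120–232) lies component side up between the stops. The blue card gets the same sequence.

Run:
```python
from h import *
r=look_card([.5795,.353],-63); print(r)
assert abs(r[2][0]-120)<4
c=np.array([*r[0],.019]); y=u2(r[1]); C=Tcard(c,y,Z); R=tool(-Z,y,20)
G=T(R,c+.013*y+.009*R[:,2])
robot.move_gripper(.8); go(up(G,.06)); go(G,.08); robot.move_gripper(.3)
print('w',robot.read_grip_width(),robot.read_finger_force())
Ttc=np.linalg.inv(Ttool())@C; np.save('ttc.npy',Ttc)
go(up(G,.12),.15); S=Tcard([*SL[:2],.072],Z,n); inv=np.linalg.inv(Ttc)
go(up(S,.10)@inv); print('w',robot.read_grip_width())
P=held(Ttc); s=np.polyfit(P[:,1],P[:,2],1); assert abs(s[0])<.07 and abs(P[:,1].max()-.06)<.005
go(up(S,.03)@inv,.1); z=insert(up(S,.03),Ttc,.071); print(z,robot.read_force(),robot.read_grip_width(),robot.read_t())
assert z<.0715
retreatA(); C=lookB(); np.save('C.npy',C)
Ttc=gripB(C,'blue'); go(bay('blue',.14)@np.linalg.inv(Ttc)); print(robot.read_grip_width(),robot.read_t()); held(Ttc)
```

```text
(array([0.57972601, 0.35285834]), -63.113197326660156, array([119.89339447,  50.2576561 ]))
w 0.5624758538042384 29.991686940193176
w 0.563409348810421
held x [-0.0258  0.0233] ymax 0.0618 z at0 0.0056 slope deg -2.1 8101
0.071 [ 0.00165056 -0.15337546 -0.87672057] 0.5644504611162295 54.2917
stand card x [-0.0253  0.0244] ymax 0.0599 mid z -0.0104 lean -5.99 2519
w 0.5689710587867801 29.973003566265106
held x [-0.0258  0.0233] ymax 0.0611 z at0 -0.0031 slope deg 0.6 8335
0.5655412548044711 70.7667
held x [-0.0249  0.0244] ymax 0.0593 z at0 -0.0045 slope deg 0.7 8106
```

Run:
```python
from h import *
Ttc=np.load('ttc.npy'); held(Ttc); place('blue',Ttc)
robot.goto(BAY['yellow']+[0,0,.20],tool(-Z,jy,0)); p,X=cloud('wrist','bay2'); print(robot.read_t())
for c in comps((X[...,2]>.055)&(X[...,2]<.09),150):
    r=rect(X[c]); print('knob',r[0].round(4),round(r[1],2),r[2].round(1))
q=(X-BAY['yellow'])@np.column_stack([jx,jy,Z])
for k,x0 in (('yellow',0),('blue',.09)):
    m=(abs(q[...,0]-x0)<.028)&(abs(q[...,1])<.062)
    print(k,[np.median(q[...,2][m&(q[...,1]*s>.045)]).round(4) for s in (1,-1)],'sink',np.percentile(q[...,2][m&(abs(q[...,1])<.015)],70).round(4))
```

```text
held x [-0.0248  0.0244] ymax 0.0595 z at0 -0.0044 slope deg 0.7 8113
z 0.032 [ 0.27227685 -1.13265102  2.65860064]
76.9333
knob [ 0.4603 -0.1226] -40.32 [42.8 12.3]
knob [ 0.539  -0.1652] -37.22 [42.1 12.2]
knob [ 0.6183 -0.2077] -35.84 [41.4 12.2]
yellow [np.float64(0.0036), np.float64(0.0038)] sink 0.0158
blue [np.float64(0.0035), np.float64(0.0038)] sink 0.2908
```

View pics/bay2.png

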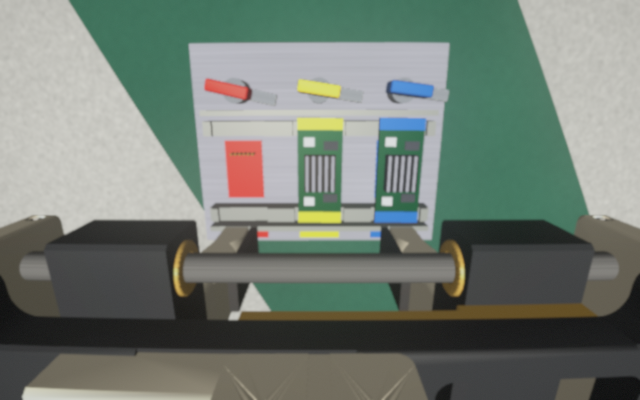

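Both cards lie component side up in their bays, yellow at column 319 and blue at column 401. The knob bars are at (226,90), (318,88) and (412,88), still open. Turning the knobs now.

Run:
```python
from h import *
for col,a in (('yellow',-37.2),('red',-40.5),('blue',-36.)):
    g=BAY[col]+.09*jy; g[2]=.047
    M=T(tool(-Z,u2(a),0),g); robot.move_gripper(.42); go(up(M,.06)); go(M,.1); robot.move_gripper(0.)
    print(col,'w',robot.read_grip_width())
    for b in np.linspace(a,JA-90+.7,7)[1:]:
        robot.goto(g,tool(-Z,u2(b),0))
    print(robot.read_ft_torque(),robot.read_force(),robot.read_t())
    robot.move_gripper(.42); go(up(Ttool(),.09),.15)
robot.goto(BAY['yellow']+[0,0,.20],tool(-Z,jy,0)); p,X=cloud('wrist','end'); print(robot.read_t())
for c in comps((X[...,2]>.055)&(X[...,2]<.09),150):
    r=rect(X[c]); print('knob',r[0].round(4),round(r[1],2),r[2].round(1),'rad',np.radians((JA-r[1])%180).round(3))
q=(X-BAY['yellow'])@np.column_stack([jx,jy,Z])
for k,x0 in (('yellow',0),('blue',.09)):
    m=(abs(q[...,0]-x0)<.028)&(abs(q[...,1])<.062)
    print(k,[np.median(q[...,2][m&(q[...,1]*s>.045)]).round(4) for s in (1,-1)])
```

```text
yellow w 0.13588083762118547
[-1.97688729  0.74372399 -0.03618569] [-1.67696502 -4.86000399  3.28226541] 82.5583
red w 0.1281662172461714
[-2.36497614  0.61413233 -0.0471775 ] [-1.19118483 -7.57026742  3.93695699] 88.5667
blue w 0.13405763688781544
[-1.70110795  0.91631022 -0.03083418] [-2.37198443 -3.66418749  2.88171398] 94.9583
99.125
knob [ 0.5389 -0.1647] 61.82 [41.6 11.5] rad 1.568
knob [ 0.4603 -0.1225] 62.81 [41.2 12.9] rad 1.55
knob [ 0.6181 -0.2078] 63.65 [40.9 12.2] rad 1.536
yellow [np.float64(0.0038), np.float64(0.0037)]
blue [np.float64(0.0038), np.float64(0.0037)]
```

View pics/end.png

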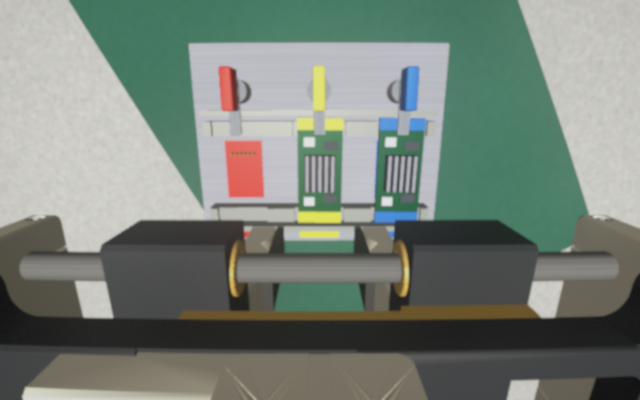

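All three knob bars at (229,90), (319,88) and (410,88) stand across the jig with tongues over the card ends, reading 1.54–1.57 rad. The cards are still flat, so I'm handing in.

```bash
python3 -c "
from rig import robot
print(robot.job_done())"
```

```text
the job is handed in; nothing more can be done
None
```

I turned the yellow and blue cards over and laid them component side up in their bays (there was no red card), turned all three knobs to about 1.54–1.57 rad as measured from the wrist camera, and handed the job in at about 99 s; the hand-in gave no verdict.

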